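# Pull the filter plate of the swivelling fume filter unit

### The arm

A 6-joint arm with a two-finger parallel gripper is mounted at the origin on a cart in front of the work surface, level with it; the furniture and walls round the work are solid. World frame = base frame: x ahead of the robot, y to its left, z up, the work surface at z = 0. Lengths are in mm, angles in rad, forces in N, time in s.
With the tool pointing down it reaches from about 300 to 850 mm from the base axis. Payload 5.4 kg.
Tool frame: the origin (TCP) lies midway between the tips of the shut fingers; the grasp point (between the pads) lies 19 mm behind it; z points along the fingers, y is the line along which they close (so a half turn about z gives the same grasp; the last joint's range is limited). The gripper opens to 85 mm and grips with 20 to 120 N. Pads are 22 mm wide; open, the fingers measure 114 mm over their backs; the gripper's body (76 mm by 85 mm) begins 54 mm behind the grasp point. The pads swing forward as they close: fully open they stand 13 mm farther back than shut.
Start: joints at [-1.379, 0.158, 1.597, -0, 1.386, -0.21], TCP at [224.844, -529.199, 231.299] pointing down, gripper open.
Joint ranges: [-2.91, 2.91], [-0.94, 2.29], [0.18, 2.7], [-1.29, 4.43], [0.17, 2.64], [-3, 3]. Speed limits (rad/s): [2.57, 2.57, 3.14, 3.14, 3.14, 3.14].

### API

Orientations are given as a rotation vector (axis times angle).
In Python, from workcell import sensors, imaging, r gives the robot as it stands.
- The arm moves only by the tool play_rows, never from a script. Its argument "targets" is a list of rows, each a list of 4 numbers: the shift along the tool's x, y, z each as a share of 20 mm, from -1 to 1, then the turn about the tool's z as a share of 0.15 rad, from -1 to 1. A call has 1 to 20 rows; each row shifts and turns the commanded pose from where the row before left it, along the tool's axes as they then stand; what a row does not reach is not made up. A row lasts 1/10 s, in which the tool goes at most 50 mm and 8.59 degrees, less where a joint would pass 70% of its speed; a pose out of reach is approached as far as the arm can. A call with a number of a shift or a turn outside -1 to 1 is refused whole. A call with a gripper value outside its range is refused whole. "claw" is the closure, from -1 (fully open) to 1 (shut), set as the call begins (left out, the last holds). The fingers move at their own pace and stop on an object; the grip force is fixed at half the most. Time passes only in rows, so rows that do not move let the fingers close. It gives the time, the measured TCP pose, the force, the opening and the grip force at its end, in the units of the state.
- sensors.read_state(): the state, without advancing time (a new reading comes with each control period).
- imaging.get_image(name): name is "scene" or "top" or "wrist"; returns a dict with "img" (400x640x3 uint8, red, green, blue), "fx", "fy", "cx", "cy" (pixels), "world_from_camera" (4x4, takes a point from camera to world coordinates); the wrist camera has in their place "T_tool_cam" (4x4, takes a point from camera to tool coordinates, whose origin is the TCP and whose axes are the flange's). Camera axes: x right, y down, z forward; pixel columns grow to the right and rows downward; lengths in mm; the calibration is good to about 2 mm. A picture is of the moment at which its call begins: read the wrist's pose just before it. There is no depth.
- r.job_done(): hands the job in; it is judged then, once.
Trained networks look in a picture, given as the dict that the camera call returned (one of the last four; its "shot" number tells which), for a name from the list of things; names that differ only in an ending like _2 or _b are one class to them, and where a whole thing is asked for, a point or a joint stands for the part that bears it (a point fixed in the world has none). Each returns a list of dicts, best first, with "conf" (0 to 1); they miss things now and then, are a little off and sometimes report something else, mostly with a low value. They report only what shows in the picture. A call takes as long as a camera call.
- imaging.look_for(picture, label): "location" ([row, column] in pixels, amid what is visible of it).
- imaging.place_of(picture, label): "location" ([row, column] in pixels: a listed point, or the origin of a listed thing).
The state is a dict: "t": time; "qpos": joint angles; "dq": joint speeds; "joint_torque": joint torques, N m; "tool_pos": TCP position; "orientation": TCP orientation; "wrist_force": force on the tool from outside, world axes, zero at the start; "torque": the same for the moment, N m; "finger_gap": finger opening in mm; "grip_force": force on a finger pad.
Only numpy, scipy, OpenCV 4.12 (cv2) and the standard library are available. Lean on these libraries where they do the work, as an engineer would, in place of code of your own. Each camera call takes 0.05 s, during which the arm holds its last target. There are 200 camera calls.

### The job

The filter of the bench fume unit wants checking. By its upright post, turn the unit clockwise (seen from above) as far as its service stop with the flap still shut; then lift the flap by its bar and lay it fully back, draw the filter plate out upward by its tab, and finish holding it still and upright over the middle of the shallow metal tray, its lower edge about 10 cm above the tray. Do not put the plate down or let go: the job ends with it in the gripper; do not knock the sanding block, tape roll or glue bottle.

Things in the scene. Friction and masses are not known exactly. Their poses are not given: they have to be found in the camera images.
- swivel_base: fixed round black foot of the fume filter unit, radius 95 mm. Origin: centre of its underside, on the bench and the turning axis; x points away from the robot (within 0.4 rad), y left. On it turns an alloy plate (radius 106 mm, with an ear for the post) with a grey sheet-metal box 110 x 130 mm (130 along the flap hinge) centred on the axis, rim 118 mm above the bench, walls 4 mm.
- swivel (a joint): angle of the turning part on its foot: 0 = working stop (flap bar to the right, -y of the foot), 1.571 = service stop (flap bar toward the robot, -x of the foot). Grows clockwise seen from above, starts at 0, stays where it is left (friction 0.12 N m).
- post_grip (a point): point on the upright round steel post (14 mm diameter) on the ear beside a box corner, 124 mm from the turning axis; 118 mm above the bench, post top 127 mm. At the service stop it lies 85 mm toward the robot (-x of the foot) and 90 mm left (+y of the foot) of the turning axis. About 25 mm free beside it toward the box. Axes: those of the turning part, at the service stop parallel to the foot's.
- flap (a joint): opening angle of the flap that covers the whole top of the box: 0 = shut, 1.9 = laid back on its stop. It falls shut when let go below about 1.55 and falls back on its stop beyond. Flap 116 x 132 x 5 mm, 0.16 kg.
- flap_hinge (a point): middle of the flap's hinge line, 120.5 mm above the bench, on the +x edge of the box top; the hinge line runs along this point's y axis; x points from the flap bar to the hinge when shut. Axes turn with the unit, not with the flap.
- flap_bar (a point): middle of the straight round steel bar (10 mm diameter, 72 mm long) of the flap's bow handle. It lies parallel to the hinge line and 157 mm from it, level with the flap; between the bar and the flap edge is an open window 36 mm wide and 62 mm long. Moves with the flap: at angle a it is 157 mm x sin a above the hinge line. The bar may turn in the fingers.
- filter_plate: loose filter plate, 0.08 to 0.16 kg, hidden in the box: alloy frame, grey ribbed faces, 8 mm thick (its x) x 96 mm (its y) x 58 mm high, with a tab in the middle of its top edge. It stands upright in side guides in the middle of the box (about 1.5 mm play), parallel to the flap hinge, underside 34 mm above the bench. Origin: middle of its underside; z up.
- tab_grip (a point): centre of the free part of the plate's flat pull tab, 69 mm above the plate's underside (103 mm above the bench at the start); tab 8 mm thick (plate x), 44 mm wide (plate y), from 58 to 78 mm above the underside. In the box there are 47 mm free on either side of it across the thickness, and its top is 6 mm below the box rim.
- dust_tray: fixed shallow open bare-metal tray, 150 x 190 mm, rim 20 mm high, walls and floor 4 mm, on the bench to the left or right of the unit (a dark notebook lies on the other side). Origin: centre of its underside.
- sanding_block: loose bystander: cork-brown block 64 x 105 x 31 mm in front of the unit; origin under its centre
- masking_tape: loose bystander: roll of tape lying flat, 104 mm across, 25 mm high; origin under its centre
- glue_bottle: loose bystander: standing glue bottle 54 mm across, 158 mm high; origin under its centre

How it is judged:
By the outcome, as a careful person would: the job done as asked, in the order asked, and still so for the second after the job is handed in, while the arm keeps its last pose, push and grip.
It also fails if it takes over 70 s, if anything falls off the work surface, if the arm or the gripper's body presses on something with over 40 N, if the wrist force passes 120 N, or if a joint passes its speed limit or range.

## Working session

There is one attempt and no reset: what is moved stays moved. The work goes in short steps, Python scripts to look and compute and a tool call to move; the robot and the scene stay as the last step left them, time stands still between calls to the robot, and variables do not carry over. Pictures are saved under pics/ and viewed, at most 10 in all, crops included, and the job is handed in when it is done.

Besides the shell and the picture viewer there is one more tool, called after ">>>" by a JSON object that holds its "method" and its "body", one argument or row to a line. play_rows: Moves the arm, as the interface text tells. Shift numbers are shares of 20 mm and turn numbers shares of 0.15 rad, none past 1 either way. Its arguments: {"type":"object","properties":{"targets":{"type":"array","items":{"type":"array","items":{"type":"number","minimum":-1,"maximum":1}}},"claw":{"type":"number"}},"required":["targets"]}

```bash
mkdir -p pics; ls
cat > h.py <<'E'
import numpy as np, cv2
from scipy.spatial.transform import Rotation as R
from workcell import sensors, imaging, r
def ray(p,rc,T=None):
    M=np.array(p["world_from_camera"] if T is None else T)
    d=M[:3,:3]@np.array([(rc[1]-p["cx"])/p["fx"],(rc[0]-p["cy"])/p["fy"],1])
    return M[:3,3],d
def onz(p,rc,z,T=None):
    o,d=ray(p,rc,T); return (o+d*(z-o[2])/d[2]).round(1)
def wristT(p):
    s=sensors.read_state(); M=np.eye(4); M[:3,:3]=R.from_rotvec(s["orientation"]).as_matrix(); M[:3,3]=s["tool_pos"]
    return M@np.array(p["T_tool_cam"])
def save(p,n): cv2.imwrite("pics/"+n,p["img"][:,:,::-1])
E
python3 - <<'E'
from h import *
s=sensors.read_state(); print(s)
print(R.from_rotvec(s["orientation"]).as_matrix().round(3))
Z=dict(swivel_base=0,post_grip=118,flap_hinge=120.5,flap_bar=120.5,dust_tray=0,sanding_block=0,masking_tape=0,glue_bottle=0)
for c in("top","scene"):
    p=imaging.get_image(c); save(p,c+"0.png")
    for k,z in Z.items():
        print(c,k,[(np.round(d["location"]),round(d["conf"],2),onz(p,d["location"],z)) for d in imaging.place_of(p,k)[:2]])
E
```

```text
pics
{'t': 0.0, 'qpos': array([-1.37906957e+00,  1.59034911e-01,  1.59823699e+00, -4.00629161e-07,
        1.38617547e+00, -2.10109444e-01]), 'dq': array([ 0.00159255, -0.00024258,  0.00037673,  0.00152533, -0.0007116 ,
       -0.00094222]), 'joint_torque': array([ 5.21668119e-05, -3.96007991e+01, -3.31427085e+01, -1.73249423e-04,
        8.56505212e-03,  1.16748305e-05]), 'tool_pos': array([ 224.74752922, -528.61324072,  230.32244798]), 'orientation': array([-3.07657829e+00, -6.26594636e-01, -2.61435212e-05]), 'wrist_force': array([-0.39367171, -0.73148597, -0.19883818]), 'torque': array([ 0.01107879, -0.04293463, -0.00521512]), 'grip_force': 0.0, 'finger_gap': 85.36507203894804}
[[ 0.92   0.391 -0.   ]
 [ 0.391 -0.92   0.002]
 [ 0.    -0.002 -1.   ]]
top swivel_base [(array([171., 353.]), 0.77, array([577.6,  66.7,   0. ]))]
top post_grip [(array([182., 397.]), 0.78, array([531.5, -41.3, 118. ]))]
top flap_hinge [(array([169., 338.]), 0.63, array([568.8, 113. , 120.5]))]
top flap_bar [(array([154., 246.]), 0.63, array([609. , 353.5, 120.5])), (array([154., 392.]), 0.6, array([604.5
[... 247 characters left out ...]
)]
top glue_bottle [(array([162., 206.]), 0.84, array([606.3, 488.6,   0. ]))]
scene swivel_base [(array([212., 329.]), 0.71, array([578.2,  72.9,   0. ]))]
scene post_grip [(array([172., 368.]), 0.85, array([521. , -35.2, 118. ]))]
scene flap_hinge [(array([181., 317.]), 0.76, array([580.2, 120.6, 120.5]))]
scene flap_bar [(array([164., 342.]), 0.76, array([613.3, -20.1, 120.5]))]
scene dust_tray [(array([196., 407.]), 0.85, array([ 471.3, -186.5,    0. ]))]
scene sanding_block [(array([245., 383.]), 0.66, array([354.7, 101.2,   0. ]))]
scene masking_tape [(array([248., 235.]), 0.77, array([620.4, 381.8,   0. ]))]
scene glue_bottle [(array([270., 201.]), 0.75, array([599.9, 487.6,   0. ]))]
```

View pics/top0.png

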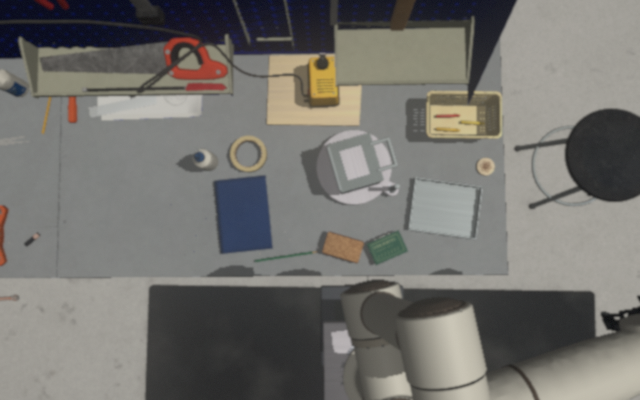

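View pics/scene0.png

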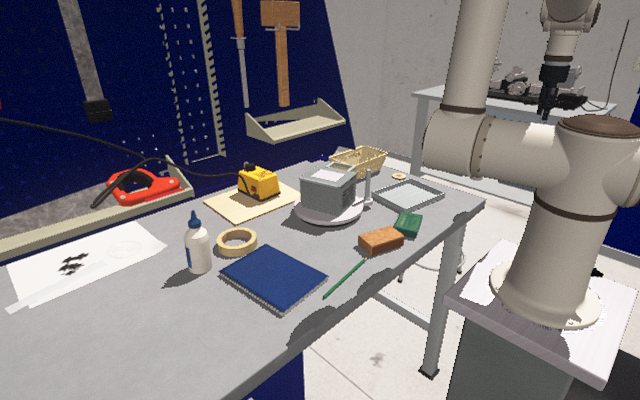

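The top view shows the unit at about (353,168), with its bar at (390,152) on the right and the post at (392,188). The tray is at (444,207), the block at (342,247), and an unnamed green box at (387,246). The scene view agrees with this. Next I move the wrist camera over the unit.

>>> {"method": "play_rows", "body": {
  "targets": [
    [1, -0.9, -0.3, 0],
    [1, -0.9, -0.3, 0],
    [1, -0.9, -0.3, 0],
    [1, -0.9, -0.3, 0],
    [1, -0.9, -0.3, 0],
    [1, -0.9, -0.3, 0],
    [1, -0.9, -0.3, 0],
    [1, -0.9, -0.3, 0],
    [1, -0.9, -0.3, 0],
    [1, -0.9, -0.3, 0],
    [1, -0.9, -0.3, 0],
    [1, -0.9, -0.3, 0],
    [1, -0.9, -0.3, 0],
    [1, -0.9, -0.3, 0],
    [1, -0.9, -0.3, 0],
    [1, -0.9, -0.3, 0],
    [1, -0.9, -0.3, 0],
    [1, -0.9, -0.3, 0],
    [1, -0.9, -0.3, 0],
    [0, 0, 0, 0]
  ]
}}

```text
t: 2.9
tool_pos: [441.8, -63.8, 346.3]
orientation: [3.077, 0.633, 0.003]
wrist_force: [-1.1, -0.1, 0.3]
finger_gap: 85.3
grip_force: 0.0
```

>>> {"method": "play_rows", "body": {
  "targets": [
    [0, 0, 0, -1],
    [0, 0, 0, -1],
    [0, 0, 0, -1],
    [0, 0, 0, -1],
    [0, 0, 0, -0.6],
    [0, 0, 0, 0]
  ]
}}

```text
t: 3.5
tool_pos: [440.5, -66.5, 345.1]
orientation: [2.685, 1.63, -0.001]
wrist_force: [0.4, -0.3, 0.4]
finger_gap: 85.5
grip_force: 0.0
```

```bash
cat > look.py <<'E'
import sys
from h import *
s=sensors.read_state(); Rm=R.from_rotvec(s["orientation"]).as_matrix()
print("tcp",s["tool_pos"].round(1),"psi",round(np.arctan2(Rm[1,0],Rm[0,0]),4),"q",s["qpos"].round(2),"gap",s["finger_gap"])
p=imaging.get_image("wrist"); T=wristT(p); save(p,sys.argv[1])
for a in sys.argv[2:]:
    k,z=a.split("="); print(k,[(np.round(d["location"]),round(d["conf"],2),onz(p,d["location"],float(z),T)) for d in imaging.place_of(p,k)[:2]])
E
python3 look.py w0.png swivel_base=0 post_grip=118 flap_hinge=120.5 flap_bar=120.5 dust_tray=0 sanding_block=0
```

```text
tcp [440.5 -66.5 345.1] psi 1.0912 q [-0.42 -0.24  1.76 -0.    1.62  0.06] gap 85.5136239678701
swivel_base [(array([ 45., 365.]), 0.93, array([585.1,  69. ,   0. ]))]
post_grip [(array([126., 369.]), 0.66, array([522.7, -34.8, 118. ]))]
flap_hinge []
flap_bar [(array([ 83., 433.]), 0.59, array([612.7, -24.5, 120.5]))]
dust_tray [(array([212., 365.]), 0.91, array([ 467.8, -178.8,    0. ]))]
sanding_block [(array([ 92., 233.]), 0.72, array([365.5, 106.2,   0. ]))]
```

>>> {"method": "play_rows", "body": {
  "targets": [
    [0.8, 0.7, 0, 0],
    [0.8, 0.7, 0, 0],
    [0.8, 0.7, 0, 0],
    [0.8, 0.7, 0, 0],
    [0, 0, 0, 0],
    [0, 0, 0, 0]
  ]
}}

```text
t: 4.45
tool_pos: [519.8, -34.8, 345.0]
orientation: [-2.684, -1.631, 0.001]
wrist_force: [-0.1, -0.1, 0.5]
finger_gap: 85.3
grip_force: 0.0
```

```bash
python3 look.py w1.png swivel_base=0 post_grip=118 flap_hinge=120.5 flap_bar=120.5
```

```text
tcp [519.8 -34.8 345. ] psi 1.0921 q [-0.3  -0.03  1.58 -0.    1.6   0.18] gap 85.29493987870411
swivel_base [(array([ 91., 328.]), 0.75, array([581.8,  68.6,   0. ]))]
post_grip [(array([179., 325.]), 0.72, array([521.5, -37.7, 118. ]))]
flap_hinge [(array([ 35., 294.]), 0.62, array([567.4, 130.2, 120.5]))]
flap_bar [(array([136., 384.]), 0.8, array([613.8, -23.1, 120.5]))]
```

View pics/w1.png

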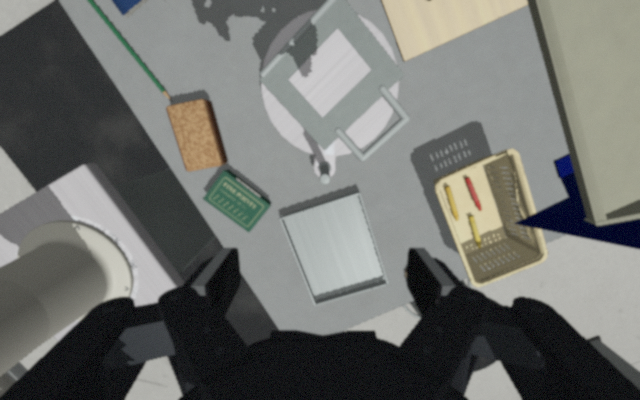

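Run:
```python
from h import *
p=imaging.get_image("wrist"); T=wristT(p); print(T.round(2), p["fx"],p["cx"],p["cy"])
c=p["img"][80:220,240:440,::-1]; cv2.imwrite("pics/c1.png",cv2.resize(c,None,fx=4,fy=4,interpolation=cv2.INTER_CUBIC))
P=T.copy()
def px(X): 
    c=np.linalg.inv(T)@np.append(X,1); return (p["fx"]*c[0]/c[2]+p["cx"]).round(), (p["fy"]*c[1]/c[2]+p["cy"]).round()
for z in(10,118,127): print(z,px([521.5,-37,z]))
```

```text
[[ 8.9000e-01 -4.4000e-01 -1.3000e-01  5.5197e+02]
 [-4.6000e-01 -8.5000e-01 -2.4000e-01  2.7380e+01]
 [-0.0000e+00  2.7000e-01 -9.6000e-01  4.8830e+02]
 [ 0.0000e+00  0.0000e+00  0.0000e+00  1.0000e+00]] 280.35230627782784 322.8715975282579 202.76481322567216
10 (np.float64(324.0), np.float64(166.0))
118 (np.float64(325.0), np.float64(178.0))
127 (np.float64(325.0), np.float64(179.0))
```

View pics/c1.png

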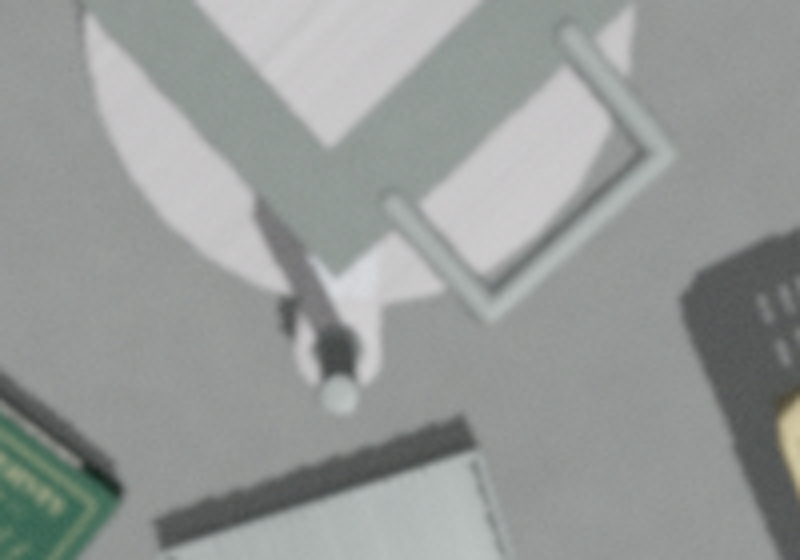

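Run:
```python
from h import *
p=imaging.get_image("wrist"); T=wristT(p)
post=onz(p,(178.75,324.75),127,T); a=onz(p,(157.5,362.5),125,T);b=onz(p,(120,405),125,T)
print(post,a,b,np.linalg.norm(a-b), (a+b)/2, "bardir",np.arctan2(*(b-a)[[1,0]]))
from scipy.optimize import least_squares
obs=[((0,0),(581,68.6),.5),((-90,-85),post[:2],1),((0,-102),((a+b)/2)[:2],1),((0,55),(567.4,130),.3)]
def f(v):
    c,s=np.cos(v[2]),np.sin(v[2])
    return np.concatenate([w*(v[:2]+np.array([c*m[0]-s*m[1],s*m[0]+c*m[1]])-np.array(o)) for m,o,w in obs])
v=least_squares(f,[580,69,.3]); print(v.x,v.fun.round(1)); x,y,t=v.x
for n,m in dict(post_s=(-85,90),bar_s=(-102,0),hinge_s=(55,0)).items():
    c,s=np.cos(t),np.sin(t);print(n,x+c*m[0]-s*m[1],y+s*m[0]+c*m[1])
```

```text
[521.7 -35.9 127. ] [577.5 -34.1 125. ] [644.2 -16.6 125. ] 68.9575231573757 [610.85 -25.35 125.  ] bardir 0.2565855987780011
[5.81706302e+02 7.18343392e+01 2.99272247e-01] [ 0.4  1.6 -0.9 -0.   0.9 -0.3 -0.6 -1.7]
post_s 473.95020265399495 132.7738415519023
bar_s 484.24006970037817 41.76220143830061
hinge_s 634.2616240761554 88.04970755686051
```

>>> {"method": "play_rows", "body": {
  "claw": 0,
  "targets": [
    [0, 0.1, 1, 0],
    [0, 0, 1, 0],
    [0, 0, 1, 0],
    [0, 0, 1, 0],
    [0, 0, 1, 0],
    [0, 0, 1, 0],
    [0, 0, 1, 0],
    [0, 0, 1, 0],
    [0, 0, 0, 0]
  ]
}}

```text
t: 5.7
tool_pos: [519.6, -35.3, 182.4]
orientation: [-2.681, -1.628, 0.006]
wrist_force: [-0.8, 0.4, -1.1]
finger_gap: 42.5
grip_force: 0.0
```

```bash
python3 look.py w2.png post_grip=118 flap_bar=120.5
```

```text
tcp [519.6 -35.3 182.4] psi 1.0915 q [-0.3   0.07  1.8  -0.    1.28  0.18] gap 42.500314602398184
post_grip [(array([216., 326.]), 0.64, array([522.3, -36.2, 118. ]))]
flap_bar [(array([146., 432.]), 0.77, array([615.6, -23.8, 120.5]))]
```

View pics/w2.png

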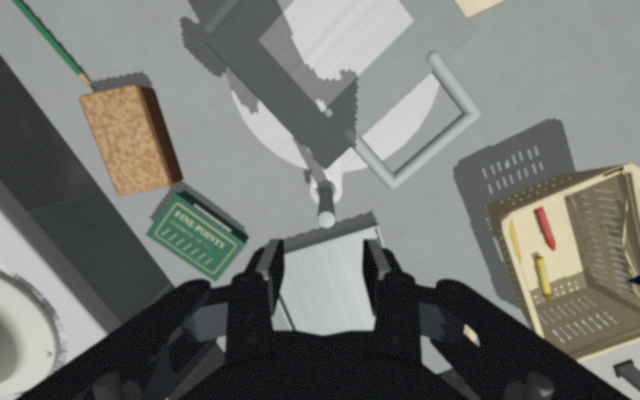

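The post top shows at (327,219), centred between the fingers at columns 265 to 375. I can go down and close.

>>> {"method": "play_rows", "body": {
  "targets": [
    [0, 0.1, 1, 0],
    [0, 0, 1, 0],
    [0, 0, 1, 0],
    [0, 0, 1, 0],
    [0, 0, 0.3, 0],
    [0, 0, 0, 0]
  ]
}}

```text
t: 6.45
tool_pos: [523.7, -36.7, 99.6]
orientation: [-2.685, -1.631, 0.0]
wrist_force: [1.4, -0.2, 0.4]
finger_gap: 42.8
grip_force: 0.0
```

>>> {"method": "play_rows", "body": {
  "claw": 1,
  "targets": [
    [0, 0, 0, 0],
    [0, 0, 0, 0],
    [0, 0, 0, 0],
    [0, 0, 0, 0],
    [0, 0, 0, 0],
    [0, 0, 0, 0]
  ]
}}

```text
t: 7.05
tool_pos: [521.8, -35.5, 100.7]
orientation: [-2.681, -1.63, 0.005]
wrist_force: [-11.8, 5.1, 12.6]
finger_gap: 12.3
grip_force: 58.6
```

>>> {"method": "play_rows", "body": {
  "targets": [
    [0, 0, 0, 0.2],
    [0.02, -0.465, 0, 0.5],
    [0.02, -0.465, 0, 0.5],
    [0.02, -0.465, 0, 0.5],
    [0.02, -0.465, 0, 0.5],
    [0.02, -0.465, 0, 0.5],
    [0.02, -0.465, 0, 0.5],
    [0.02, -0.465, 0, 0.5],
    [0.02, -0.465, 0, 0.5],
    [0.02, -0.465, 0, 0.5],
    [0.02, -0.465, 0, 0.5],
    [0, 0, 0, 0]
  ]
}}

```text
t: 8.25
tool_pos: [467.2, 35.3, 100.8]
orientation: [-3.103, -0.489, -0.005]
wrist_force: [0.9, 2.6, 2.7]
finger_gap: 12.2
grip_force: 60.0
```

>>> {"method": "play_rows", "body": {
  "targets": [
    [0.02, -0.465, 0, 0.5],
    [0.02, -0.465, 0, 0.5],
    [0.02, -0.465, 0, 0.5],
    [0.02, -0.465, 0, 0.5],
    [0.02, -0.465, 0, 0.5],
    [0.02, -0.465, 0, 0.5],
    [0.02, -0.465, 0, 0.5],
    [0.02, -0.465, 0, 0.5],
    [0.02, -0.465, 0, 0.5],
    [0.02, -0.465, 0, 0.5],
    [0, 0, 0, 0]
  ]
}}

```text
t: 9.35
tool_pos: [475.4, 125.1, 100.8]
orientation: [-3.065, 0.682, -0.01]
wrist_force: [5.3, 0.9, -2.1]
finger_gap: 11.6
grip_force: 59.7
```

>>> {"method": "play_rows", "body": {
  "targets": [
    [0.01, -0.25, 0, 0.25],
    [0.01, -0.25, 0, 0.25],
    [0, 0, 0, 0]
  ]
}}

```text
t: 9.65
tool_pos: [479.9, 133.2, 100.8]
orientation: [-3.039, 0.795, -0.009]
wrist_force: [5.9, 0.1, -1.3]
finger_gap: 11.9
grip_force: 60.0
```

>>> {"method": "play_rows", "body": {
  "targets": [
    [0.01, -0.25, 0, 0.25],
    [0, 0, 0, 0]
  ]
}}

```text
t: 9.85
tool_pos: [480.1, 133.1, 100.7]
orientation: [3.015, -0.847, 0.002]
wrist_force: [-6.0, -19.7, 9.8]
finger_gap: 11.6
grip_force: 62.1
```

>>> {"method": "play_rows", "body": {
  "claw": 0,
  "targets": [
    [0, 0, 0, 0],
    [0, 0, 0, 0],
    [0, 0, 0, 0],
    [0, 0, 0, 0],
    [0, 0, -0.5, 0],
    [0, 0, -1, 0],
    [0, 0, -1, 0],
    [0, 0, -1, 0],
    [0, 0, -1, 0],
    [0, 0, -1, 0],
    [0, 0, -1, 0],
    [0, 0, -1, 0]
  ]
}}

```text
t: 11.05
tool_pos: [479.9, 137.9, 251.0]
orientation: [-3.023, 0.853, -0.001]
wrist_force: [1.2, 0.6, 0.1]
finger_gap: 43.0
grip_force: 0.0
```

>>> {"method": "play_rows", "body": {
  "targets": [
    [0, 0, 0, -1],
    [0, 0, 0, -1],
    [0, 0, 0, -1],
    [0, 0, 0, -1],
    [0, 0, 0, -1],
    [0, 0, 0, -1],
    [0, 0, 0, -1],
    [0, 0, 0, -1],
    [0, 0, 0, -1],
    [0, 0, 0, -1],
    [0, 0, 0, -1],
    [0, 0, 0, -1],
    [0, 0, 0, -1],
    [0, 0, 0, -1],
    [0, 0, 0, -1],
    [0, 0, 0, -1],
    [0, 0, 0, 0]
  ]
}}

```text
t: 12.75
tool_pos: [480.0, 137.9, 250.0]
orientation: [1.89, 2.509, 0.001]
wrist_force: [0.4, -0.3, 0.0]
finger_gap: 42.5
grip_force: 0.0
```

```bash
python3 look.py w3.png post_grip=118 flap_bar=120.5 flap_hinge=120.5 swivel_base=0
python3 - <<'E'
from h import *
p=imaging.get_image("top")
for k,z in dict(post_grip=118,flap_bar=120.5,flap_hinge=120.5).items(): print(k,[(d["conf"],onz(p,d["location"],z)) for d in imaging.place_of(p,k)[:2]])
E
```

```text
tcp [480.  137.9 250. ] psi 1.8501 q [ 0.04 -0.05  1.78  0.    1.41 -0.24] gap 42.535236100115895
post_grip [(array([200., 320.]), 0.77, array([478.6, 132.7, 118. ]))]
flap_bar [(array([276., 311.]), 0.88, array([492.3,  47.6, 120.5]))]
flap_hinge [(array([282., 453.]), 0.92, array([644.2,  83.3, 120.5]))]
swivel_base [(array([238., 378.]), 0.74, array([587.5,  67.4,   0. ]))]
post_grip []
flap_bar []
flap_hinge [(0.91, array([639.6,  84.8, 120.5]))]
```

View pics/w3.png

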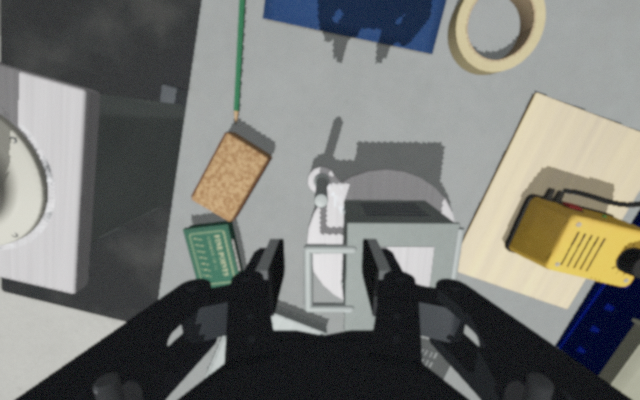

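>>> {"method": "play_rows", "body": {
  "claw": 0.2,
  "targets": [
    [-0.91, -0.16, 0, 0],
    [-0.91, -0.16, 0.5, 0],
    [-0.91, -0.16, 1, 0],
    [-0.91, -0.16, 1, 0],
    [-0.91, -0.16, 1, 0],
    [0, 0, 0.7, 0],
    [0, 0, 0, 0],
    [0, 0, 0, 0]
  ]
}}

```text
t: 14.0
tool_pos: [489.7, 46.5, 165.7]
orientation: [-1.891, -2.509, -0.001]
wrist_force: [0.1, -0.3, 0.6]
finger_gap: 33.9
grip_force: 0.0
```

```bash
python3 look.py w4.png post_grip=118 flap_bar=120.5 flap_hinge=120.5
```

```text
tcp [489.7  46.5 165.7] psi 1.8497 q [-0.15  0.    1.9   0.    1.24 -0.43] gap 33.921266221251564
post_grip [(array([ 93., 342.]), 0.61, array([478.1, 135.2, 118. ]))]
flap_bar [(array([224., 322.]), 0.59, array([489.7,  47.4, 120.5]))]
flap_hinge [(array([230., 542.]), 0.8, array([643.1,  86.3, 120.5]))]
```

View pics/w4.png

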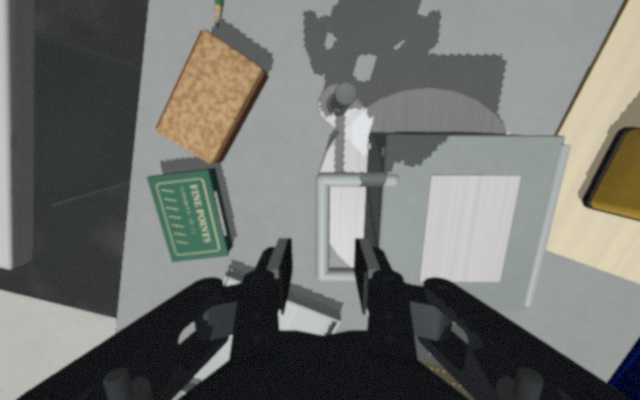

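The bar runs along column 322, rows 178 to 278, centred between the fingertips, with the right finger over the window. I go down and close.

>>> {"method": "play_rows", "body": {
  "targets": [
    [0, 0, 1, 0],
    [0, 0, 1, 0],
    [0, 0, 1, 0],
    [0, 0, 0.2, 0],
    [0, 0, 0, 0]
  ]
}}

```text
t: 14.7
tool_pos: [489.5, 46.1, 101.4]
orientation: [-1.891, -2.508, 0.0]
wrist_force: [-0.0, -0.7, 0.6]
finger_gap: 34.0
grip_force: 0.0
```

>>> {"method": "play_rows", "body": {
  "claw": 1,
  "targets": [
    [0, 0, 0, 0],
    [0, 0, 0, 0],
    [0, 0, 0, 0],
    [0, 0, 0, 0],
    [0, 0, 0, 0],
    [0, 0, 0, 0]
  ]
}}

```text
t: 15.3
tool_pos: [489.7, 45.5, 102.8]
orientation: [1.891, 2.508, -0.001]
wrist_force: [-3.5, -2.0, 5.0]
finger_gap: 7.6
grip_force: 58.5
```

Run:
```python
import numpy as np
# rows for arc: forward (tool y) f=157(1-cos a), up 157 sin a
a=np.linspace(0,1.75,26)
dy=np.diff(157*(1-np.cos(a)))/20; dz=-np.diff(157*np.sin(a))/20
print([[0,round(y,2),round(z,2),0] for y,z in zip(dy,dz)])
```

```text
[[0, np.float64(0.02), np.float64(-0.55), 0], [0, np.float64(0.06), np.float64(-0.55), 0], [0, np.float64(0.1), np.float64(-0.54), 0], [0, np.float64(0.13), np.float64(-0.53), 0], [0, np.float64(0.17), np.float64(-0.52), 0], [0, np.float64(0.21), np.float64(-0.51), 0], [0, np.float64(0.24), np.float64(-0.49), 0], [0, np.float64(0.28), np.float64(-0.48), 0], [0, np.float64(0.31), np.float64(-0.45), 0], [0, np.float64(0.34), np.float64(-0.43), 0], [0, np.float64(0.37), np.float64(-0.41), 0], [0, np.float64(0.4), np.float64(-0.38), 0], [0, np.float64(0.42), np.float64(-0.35), 0], [0, np.float64(0.45), np.float64(-0.32), 0], [0, np.float64(0.47), np.float64(-0.29), 0], [0, np.float64(0.49), np.float64(-0.26), 0], [0, np.float64(0.5), np.float64(-0.22), 0], [0, np.float64(0.52), np.float64(-0.19), 0], [0, np.float64(0.53), np.float64(-0.15), 0], [0, np.float64(0.54), np.float64(-0.11), 0], [0, np.float64(0.54), np.float64(-0.07), 0], [0, np.float64(0.55), np.float64(-0.04), 0], [0, np.float64(0.55), np.float64(0.0), 0], [0, np.float64(0.55), np.float64(0.04), 0], [0, np.float64(0.54), np.float64(0.08), 0]]
```

>>> {"method": "play_rows", "body": {
  "targets": [
    [0, 0.02, -0.55, 0],
    [0, 0.06, -0.55, 0],
    [0, 0.1, -0.54, 0],
    [0, 0.13, -0.53, 0],
    [0, 0.17, -0.52, 0],
    [0, 0.21, -0.51, 0],
    [0, 0.24, -0.49, 0],
    [0, 0.28, -0.48, 0],
    [0, 0.31, -0.45, 0],
    [0, 0.34, -0.43, 0],
    [0, 0.37, -0.41, 0],
    [0, 0, 0, 0]
  ]
}}

```text
t: 16.5
tool_pos: [531.5, 57.3, 214.4]
orientation: [-1.89, -2.508, 0.007]
wrist_force: [-17.6, -6.3, 15.1]
finger_gap: 7.6
grip_force: 59.0
```

>>> {"method": "play_rows", "body": {
  "targets": [
    [0, 0.3, -0.46, 0],
    [0, 0.34, -0.42, 0],
    [0, 0.42, -0.35, 0],
    [0, 0.45, -0.32, 0],
    [0, 0.47, -0.29, 0],
    [0, 0.49, -0.26, 0],
    [0, 0, 0, 0]
  ]
}}

```text
t: 17.2
tool_pos: [581.9, 71.5, 253.0]
orientation: [1.89, 2.506, 0.002]
wrist_force: [3.3, -4.1, -5.3]
finger_gap: 7.6
grip_force: 59.3
```

>>> {"method": "play_rows", "body": {
  "targets": [
    [0, 0.5, -0.24, 0],
    [0, 0.52, -0.19, 0],
    [0, 0.53, -0.15, 0],
    [0, 0.54, -0.11, 0],
    [0, 0.54, -0.07, 0],
    [0, 0, 0, 0]
  ]
}}

```text
t: 17.8
tool_pos: [631.2, 85.9, 266.6]
orientation: [-1.891, -2.508, 0.002]
wrist_force: [2.3, -4.9, -8.0]
finger_gap: 6.8
grip_force: 58.7
```

>>> {"method": "play_rows", "body": {
  "targets": [
    [0, 0.55, 0.1, 0],
    [0, 0.55, 0.07, 0],
    [0, 0.55, 0.07, 0],
    [0, 0.54, 0.1, 0],
    [0, 0.53, 0.13, 0],
    [0, 0, 0, 0]
  ]
}}

```text
t: 18.4
tool_pos: [684.7, 101.6, 261.2]
orientation: [1.889, 2.506, 0.006]
wrist_force: [0.1, -2.7, 5.3]
finger_gap: 7.6
grip_force: 59.2
```

>>> {"method": "play_rows", "body": {
  "targets": [
    [0, 0.3, 0.1, 0],
    [0, 0, 0, 0]
  ]
}}

```text
t: 18.6
tool_pos: [689.4, 103.1, 259.1]
orientation: [1.89, 2.507, 0.003]
wrist_force: [-2.9, -1.7, 7.6]
finger_gap: 7.6
grip_force: 60.8
```

>>> {"method": "play_rows", "body": {
  "claw": 0.3,
  "targets": [
    [0, 0, 0, 0],
    [0, 0, 0, 0],
    [0, 0, 0, 0],
    [0, 0, -0.5, 0],
    [0, 0, -1, 0],
    [0, 0, -1, 0],
    [0, 0, -1, 0],
    [0, -0.3, -1, 0],
    [0, -1, 0, 0],
    [0, -1, 0, 0],
    [0, -1, 0, 0],
    [0, -1, 0, 0],
    [0, -1, 0, 0],
    [0, 0, 0, 0]
  ]
}}

```text
t: 20.0
tool_pos: [585.6, 73.5, 347.6]
orientation: [1.892, 2.507, 0.001]
wrist_force: [0.9, 0.9, 0.5]
finger_gap: 30.3
grip_force: 0.0
```

```bash
python3 look.py w5.png flap_hinge=120.5 tab_grip=103 post_grip=118
python3 - <<'E'
from h import *
for c in("scene","top"):
    p=imaging.get_image(c)
    for k,z in dict(flap_hinge=120.5,tab_grip=103,flap_bar=269).items(): print(c,k,[(d["conf"],onz(p,d["location"],z)) for d in imaging.place_of(p,k)[:2]])
E
```

```text
tcp [585.6  73.5 347.6] psi 1.8489 q [-0.08  0.15  1.38  0.    1.61 -0.36] gap 30.31531403221866
flap_hinge [(array([179., 365.]), 0.96, array([642.5,  87.5, 120.5]))]
tab_grip [(array([175., 319.]), 0.79, array([582. ,  73.3, 103. ])), (array([110., 200.]), 0.67, array([408.3, 113. , 103. ]))]
post_grip [(array([108., 253.]), 0.73, array([479. , 134.4, 118. ]))]
scene flap_hinge [(0.96, array([656.3,  73.1, 120.5])), (0.44, array([427.9, 220.7, 120.5]))]
scene tab_grip [(0.44, array([587.6,  76.1, 103. ])), (0.4, array([477.9, 537.3, 103. ]))]
scene flap_bar [(0.73, array([669.4, 126.4, 269. ])), (0.53, array([329.9, 337.8, 269. ]))]
top flap_hinge [(0.96, array([651. ,  83.1, 120.5]))]
top tab_grip [(0.68, array([587.2,  62.7, 103. ]))]
top flap_bar [(0.58, array([481.2, 132.3, 269. ]))]
```

View pics/w5.png

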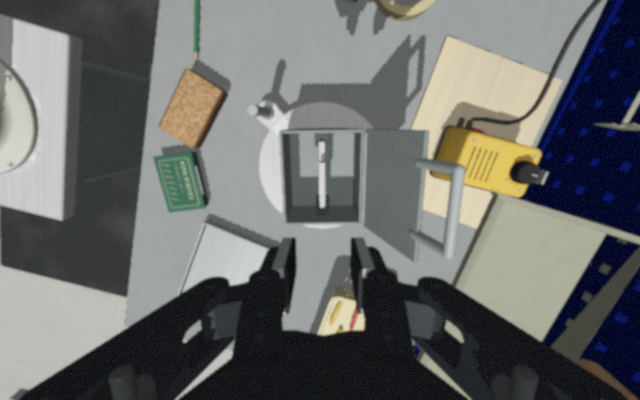

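The flap is laid back (bar at (455,210)) and the box is open. The tab and plate edge run down column 322, centred near row 175, and the post has not moved. I go down partway and look again.

>>> {"method": "play_rows", "body": {
  "claw": 0.2,
  "targets": [
    [0, 0, 1, 0],
    [0, 0, 1, 0],
    [0, 0, 1, 0],
    [0, 0, 1, 0],
    [0, 0, 1, 0],
    [0, 0, 1, 0],
    [0, 0, 1, 0],
    [0, 0, 1, 0],
    [0, 0, 0, 0],
    [0, 0, 0, 0]
  ]
}}

```text
t: 21.6
tool_pos: [586.7, 73.6, 186.5]
orientation: [-1.891, -2.508, 0.0]
wrist_force: [0.6, 0.7, 0.6]
finger_gap: 33.9
grip_force: 0.0
```

```bash
python3 look.py w6.png tab_grip=103 post_grip=118 flap_hinge=120.5
```

```text
tcp [586.7  73.6 186.5] psi 1.8493 q [-0.08  0.24  1.6   0.    1.31 -0.36] gap 33.91418184327111
tab_grip [(array([211., 320.]), 0.71, array([585.8,  71.6, 103. ]))]
post_grip [(array([ 97., 199.]), 0.8, array([479.1, 134. , 118. ]))]
flap_hinge [(array([217., 393.]), 0.75, array([641.8,  87.7, 120.5]))]
```

View pics/w6.png

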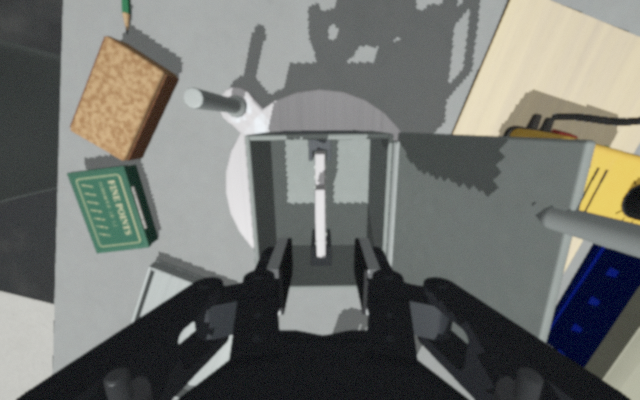

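>>> {"method": "play_rows", "body": {
  "targets": [
    [-0.1, -0.07, 1, 0],
    [0, 0, 1, 0],
    [0, 0, 1, 0],
    [0, 0, 1, 0],
    [0, 0, 1, 0],
    [0, 0, 0, 0],
    [0, 0, 0, 0]
  ]
}}

```text
t: 22.5
tool_pos: [586.3, 71.3, 87.2]
orientation: [1.891, 2.508, 0.001]
wrist_force: [0.0, 0.0, -0.5]
finger_gap: 34.3
grip_force: 0.0
```

>>> {"method": "play_rows", "body": {
  "claw": 1,
  "targets": [
    [0, 0, 0, 0],
    [0, 0, 0, 0],
    [0, 0, 0, 0],
    [0, 0, 0, 0],
    [0, 0, 0, 0],
    [0, 0, 0, 0]
  ]
}}

```text
t: 23.1
tool_pos: [586.8, 71.2, 88.2]
orientation: [1.89, 2.507, 0.001]
wrist_force: [-2.4, -0.0, 7.0]
finger_gap: 6.9
grip_force: 59.1
```

>>> {"method": "play_rows", "body": {
  "targets": [
    [0, 0, -0.2, 0],
    [0, 0, -0.4, 0],
    [0, 0, -0.4, 0],
    [0, 0, -0.4, 0],
    [0, 0, -0.4, 0],
    [0, 0, -0.4, 0],
    [0, 0, -0.4, 0],
    [0, 0, 0, 0]
  ]
}}

```text
t: 23.9
tool_pos: [586.9, 71.2, 140.0]
orientation: [1.89, 2.506, 0.002]
wrist_force: [0.2, 0.2, -1.7]
finger_gap: 6.8
grip_force: 58.4
```

>>> {"method": "play_rows", "body": {
  "targets": [
    [0, 0, -0.4, 0],
    [0, 0, -0.5, 0],
    [0, 0, -0.5, 0],
    [0, 0, -0.5, 0],
    [0, 0, -0.5, 0],
    [0, 0, -0.5, 0],
    [0, 0, -0.5, 0],
    [0, 0, -0.5, 0],
    [0, 0, -0.5, 0],
    [0, 0, -0.5, 0],
    [0, 0, 0, 0],
    [0, 0, 0, 0]
  ]
}}

```text
t: 25.1
tool_pos: [585.9, 71.3, 236.4]
orientation: [1.891, 2.508, 0.0]
wrist_force: [0.6, -0.2, -0.7]
finger_gap: 7.1
grip_force: 58.4
```

```bash
python3 look.py w7.png tab_grip=206 filter_plate=137 dust_tray=0 post_grip=118
python3 - <<'E'
from h import *
for c in("scene","top"):
    p=imaging.get_image(c)
    for k,z in dict(dust_tray=0,filter_plate=140).items(): print(c,k,[(d["conf"],onz(p,d["location"],z)) for d in imaging.place_of(p,k)[:2]])
    if c=="scene":
        cv2.imwrite("pics/s7.png",cv2.resize(p["img"][80:280,180:480,::-1],None,fx=2.6,fy=2.6,interpolation=cv2.INTER_CUBIC))
E
```

```text
tcp [585.9  71.3 236.4] psi 1.8493 q [-0.08  0.19  1.55 -0.    1.4  -0.36] gap 7.099058383300791
tab_grip [(array([266., 323.]), 0.83, array([592.8,  48.5, 206. ]))]
filter_plate [(array([222., 323.]), 0.85, array([590.7,  55.1, 137. ])), (array([180., 321.]), 0.34, array([578.3,  92.1, 137. ]))]
dust_tray [(array([308., 204.]), 0.94, array([ 463.3, -182. ,    0. ]))]
post_grip [(array([100., 225.]), 0.72, array([479. , 134.6, 118. ]))]
scene dust_tray [(0.81, array([ 458.6, -159.3,    0. ]))]
scene filter_plate [(0.9, array([648.6,   2.4, 140. ]))]
top dust_tray [(0.89, array([ 463.9, -196.8,    0. ])), (0.68, array([624.6, 366.1,   0. ]))]
top filter_plate [(0.62, array([593.8,  66.9, 140. ]))]
```

View pics/s7.png

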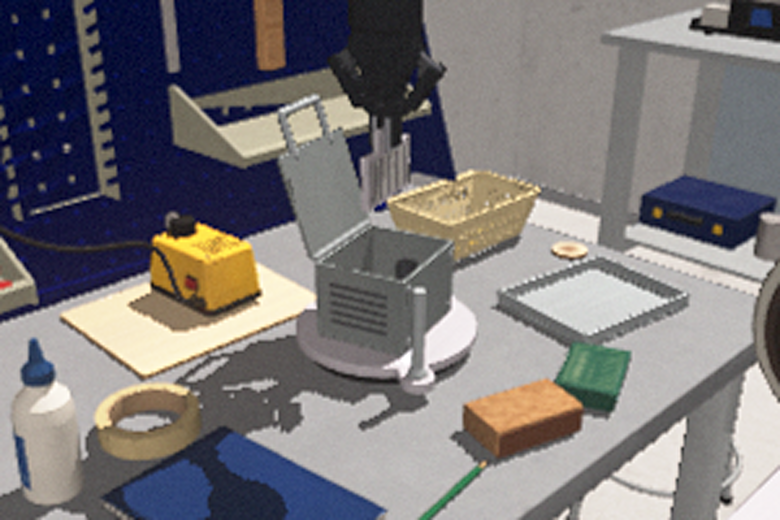

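>>> {"method": "play_rows", "body": {
  "targets": [
    [-0.4, -0.33, 0, 0],
    [-0.77, -0.66, 0, 0],
    [-0.77, -0.66, 0, 0],
    [-0.77, -0.66, 0, 0],
    [-0.77, -0.66, 0, 0],
    [-0.77, -0.66, 0, 0],
    [-0.77, -0.66, 0, 0],
    [-0.77, -0.66, 0, 0],
    [-0.77, -0.66, 0, 0],
    [-0.77, -0.66, 0, 0],
    [-0.77, -0.66, 0, 0],
    [-0.77, -0.66, 0, 0],
    [-0.77, -0.66, 0, 0],
    [-0.77, -0.66, 0, 0],
    [-0.4, -0.33, 0, 0],
    [0, 0, 0, 0],
    [0, 0, 0, 0]
  ]
}}

```text
t: 27.35
tool_pos: [467.7, -187.1, 236.3]
orientation: [-1.892, -2.508, -0.001]
wrist_force: [-0.1, -0.8, -1.5]
finger_gap: 6.9
grip_force: 58.4
```

```bash
python3 look.py w8.png dust_tray=0 tab_grip=252 filter_plate=182
python3 - <<'E'
from h import *
for c in("top","scene"):
    p=imaging.get_image(c); save(p,c+"8.png")
    for k,z in dict(dust_tray=0,filter_plate=182).items(): print(c,k,[(np.round(d["location"]),round(d["conf"],2),onz(p,d["location"],z)) for d in imaging.place_of(p,k)[:2]])
    # tray in first picture by colour segmentation around known pixel
    if c=="top":
        im=cv2.imread("pics/top0.png"); m=im.copy(); h,w=m.shape[:2]; mask=np.zeros((h+2,w+2),np.uint8)
        cv2.floodFill(m,mask,(444,207),(0,0,255),(5,)*3,(5,)*3,4|(255<<8))
        ys,xs=np.nonzero(mask[1:-1,1:-1]); rc=cv2.minAreaRect(np.stack([xs,ys],1).astype(np.float32)); print(len(xs),rc)
        print([onz(p,(b[1],b[0]),4) for b in cv2.boxPoints(rc)],onz(p,rc[0][::-1],4))
E
```

```text
tcp [ 467.7 -187.1  236.3] psi 1.849 q [-0.62 -0.03  1.79  0.    1.39 -0.9 ] gap 6.871095723927924
dust_tray [(array([174., 323.]), 0.64, array([ 467.4, -183.1,    0. ])), (array([265., 326.]), 0.2, array([ 508.7, -314.5,    0. ]))]
tab_grip [(array([267., 324.]), 0.69, array([ 468.9, -186.3,  252. ]))]
filter_plate [(array([217., 323.]), 0.59, array([ 467.6, -183.6,  182. ]))]
top dust_tray [(array([209., 445.]), 0.79, array([ 466.2, -191.8,    0. ]))]
top filter_plate [(array([204., 470.]), 0.69, array([ 470.2, -210.7,  182. ])), (array([202., 461.]), 0.6, array([ 473.9, -188.7,  182. ]))]
73232 ((253.49996948242188, 157.99998474121094), (506.99993896484375, 237.99996948242188), -0.0)
[array([ 283.5, 1077.4,    4. ]), array([ 979.5, 1101.1,    4. ]), array([ 954.1, -382.2,    4. ]), array([ 272.9, -358.6,    4. ])] [616.9 351.9   4. ]
scene dust_tray [(array([197., 405.]), 0.96, array([ 475.4, -179.2,    0. ]))]
scene filter_plate [(array([141., 414.]), 0.68, array([ 480. , -207.7,  182. ]))]
```

>>> {"method": "play_rows", "body": {
  "targets": [
    [0, 0, 0.4, 0],
    [0, 0, 0.7, 0],
    [0, 0, 0.7, 0],
    [0, 0, 0.7, 0],
    [0, 0, 0.7, 0],
    [0, 0, 0.4, 0],
    [0, 0, 0, 0],
    [0, 0, 0, 0],
    [0, 0, 0, 0],
    [0, 0, 0, 0],
    [0, 0, 0, 0],
    [0, 0, 0, 0]
  ]
}}

```text
t: 29.05
tool_pos: [467.8, -187.5, 164.6]
orientation: [1.891, 2.508, 0.0]
wrist_force: [0.8, 0.3, -0.8]
finger_gap: 6.7
grip_force: 58.4
```

```bash
python3 look.py w9.png dust_tray=0 tab_grip=179 filter_plate=110
python3 - <<'E'
from h import *
s=sensors.read_state(); print(abs(s["dq"]).max(), s["grip_force"],s["tool_pos"])
# plate height from scene: underside = intersection of ray with vertical line through TCP
p=imaging.get_image("scene")
for k in("filter_plate","tab_grip"):
  for d in imaging.place_of(p,k)[:1]:
    o,v=ray(p,d["location"]); t=np.dot((s["tool_pos"]-o)[:2],v[:2])/np.dot(v[:2],v[:2]); print(k,d["conf"],o+t*v)
for k in("flap_bar","post_grip"): print(k,imaging.place_of(p,k)[:1])
E
```

```text
tcp [ 467.8 -187.5  164.6] psi 1.8493 q [-0.62  0.04  1.87 -0.    1.24 -0.9 ] gap 6.661444475688636
dust_tray [(array([183., 323.]), 0.74, array([ 466.9, -182.2,    0. ]))]
tab_grip [(array([268., 324.]), 0.88, array([ 469.1, -188.2,  179. ]))]
filter_plate [(array([221., 325.]), 0.64, array([ 469.8, -187.1,  110. ]))]
0.001534070426238554 58.4309296309948 [ 467.64534352 -187.38259549  164.33193162]
filter_plate 0.73 [ 477.65780585 -181.32497529  109.11031917]
tab_grip 0.68 [ 467.49274529 -187.47271457  179.64664217]
flap_bar [{'location': [121.0, 293.8], 'conf': 0.67}]
post_grip [{'location': [193.3, 339.1], 'conf': 0.97}]
```

The plate is upright and still. Its lower edge is at about 110 mm, centred over the tray, so I hand the job in.

```bash
python3 -c "
from workcell import r; print(r.job_done())"
```

```text
the job is handed in; nothing more can be done
None
```

I've handed the job in: the unit is at its service stop, the flap is laid fully back, and the gripper holds the filter plate still and upright over the middle of the tray, lower edge about 110 mm above the bench; the block, tape and glue weren't knocked (29 s of 70 s used, no verdict returned).

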